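# Put away the paint pots

### The job

Tidy up the three short paint pots and leave the tall bottles and the brush jar standing where they are. Stand the red pot wholly on the red disc and the blue pot wholly on the blue disc; open the box with the yellow lid, stand the yellow pot upright inside it, and shut the lid fully again.

Things in the scene. Friction and masses are not known exactly. Their poses are not given: they have to be found in the camera images.
- red_pot: short round paint pot, loose, red: red body 44 mm in diameter and 42 mm high, with a narrower white screw cap (34 mm in diameter, 14 mm high, a red dab of paint on top); 56 mm tall in all, about 90 g. Origin: centre of the underside; z up its axis.
- blue_pot: short round paint pot, loose, blue: blue body 44 mm in diameter and 42 mm high, with a narrower white screw cap (34 mm in diameter, 14 mm high, a blue dab of paint on top); 56 mm tall in all, about 90 g. Origin: centre of the underside; z up its axis.
- yellow_pot: short round paint pot, loose, yellow: yellow body 44 mm in diameter and 42 mm high, with a narrower white screw cap (34 mm in diameter, 14 mm high, a yellow dab of paint on top); 56 mm tall in all, about 90 g. Origin: centre of the underside; z up its axis.
- red_disc: red flat disc, 76 mm in diameter, 4 mm thick, fixed on the floor of a pale-blue tray (220 x 130 mm, lip 14 mm above the table); the disc's top is 9 mm above the table. Origin: centre of the disc's underside, 4 mm below its top; z up. The other disc's centre is about 100 mm away.
- blue_disc: blue flat disc, 76 mm in diameter, 4 mm thick, fixed on the floor of a pale-blue tray (220 x 130 mm, lip 14 mm above the table); the disc's top is 9 mm above the table. Origin: centre of the disc's underside, 4 mm below its top; z up. The other disc's centre is about 100 mm away.
- box: cream storage box, fixed to the table, 140 mm (x) by 176 mm (y), 68 mm high, open on top under its yellow lid; walls and floor 5 mm thick (inside 130 x 166 mm, inner floor 5 mm above the table). Origin: centre of the underside, z up; its -x side is the front (with the lid's tab), the hinge line lies along y at x = +70 mm, z = 69 mm, on the far rim.
- lid (a joint): yellow lid's angle, rad: 0 shut, 1.57 upright, 1.8 stop. Plate 182 mm wide, 6 mm thick, reaching 150 mm from the hinge line; 150 g; stiff hinge, stays at any angle (about 3 N at the tab moves it). Black pull tab at mid front edge, 150 to 200 mm from the hinge line, 40 mm wide, 12 mm thick, mid-plane 4 mm above the hinge line when shut; pinched by its sides it can turn in the fingers.
- yellow_bottle: yellow paint bottle, more than twice as tall as the pots: 46 mm in diameter, 125 mm tall, dark yellow cap; about 200 g, loose. Bystander: leave it standing where it is. Origin: centre of the underside; z up.
- green_bottle: dark green paint bottle, more than twice as tall as the pots: 46 mm in diameter, 125 mm tall, white cap; about 200 g, loose. Bystander: leave it standing where it is. Origin: centre of the underside; z up.
- brush_jar: glass jar, 72 mm in diameter and 90 mm tall, with paint brushes standing in it up to 190 mm high; loose. Bystander: leave it where it is. Origin: centre of the underside; z up.
Not all that is in view belongs to the job. Leave any green or turquoise look-alike of the blue_pot alone.

How it is judged:
By the outcome, as a careful person would: the job done as asked, in the order asked, and still so for the second after the job is handed in, with the robot touching nothing.
It also fails if it takes over 120 s, if anything falls off the work surface, if the arm or the gripper's body presses on something with over 40 N, if the wrist force passes 120 N, or if a joint passes its speed limit or range.

### The arm

A 6-joint arm with a two-finger parallel gripper is mounted at the origin on the work surface. World frame = base frame: x ahead of the robot, y to its left, z up, the work surface at z = 0. Lengths are in m, angles in rad, forces in N, time in s.
With the tool pointing down it reaches from about 0.3 to 0.775 m from the base axis. Payload 14.6 kg.
Tool frame: the origin (TCP) lies between the finger pads; the fingertips stand 19 mm ahead of it and the grasp point (between the pads) is the TCP; z points along the fingers, y is the line along which they close (so a half turn about z gives the same grasp; the last joint's range is limited). The gripper opens to 94 mm and grips with 3 to 60 N. Pads are 16 mm wide; open, the fingers measure 119 mm over their backs; the gripper's body (75 mm by 177 mm) begins 78 mm behind the grasp point.
Start: joints at [1.279, 0.3, 1.521, -0, 1.321, -0.067], TCP at [0.123, 0.536, 0.224] pointing down, gripper open.
Joint ranges: [-3.03, 3.03], [-0.79, 2.21], [0.23, 2.52], [-1.04, 4.18], [0, 3.07], [-2.55, 2.55]. Speed limits (rad/s): [2.22, 2.22, 2.57, 3.14, 3.14, 3.14].

### API

Orientations are given as a 3x3 rotation matrix whose columns are the frame's x, y, z axes.
In Python, from workcell import ctrl, eyes gives the robot as it stands. The module is installed in compiled form; this text tells all that it offers.
- The arm moves only by the tool send_rows, never from a script. Its argument "steps" is a list that holds one entry, the list of rows, each a list of 7 numbers: the turn, a rotation vector about the world's x, y, z in rad, then the shift along the world's x, y, z in mm, then the finger opening in mm, from 0 to 94. A call has 1 to 20 rows; each row shifts and turns the commanded pose from where the row before left it; what a row does not reach is not made up. A row lasts 1/10 s, in which the tool goes at most 50 mm and 8.59 degrees, less where a joint would pass 70% of its speed; a pose out of reach is approached as far as the arm can. A call is refused whole if a number of a shift passes 50 or a number of a turn 0.15, either way. A call with a gripper value outside its range is refused whole. The fingers move at their own pace and stop on an object; the grip force is fixed at half the most. Time passes only in rows, so rows that do not move let the fingers close. It gives the time, the measured TCP pose, the force, the opening and the grip force at its end, in the units of the state.
- ctrl.sense(): the state, without advancing time (a new reading comes with each control period).
- eyes.read_camera(name): name is "scene" or "top" or "wrist"; returns the picture (420x560x3 uint8, red, green, blue); there is no depth.
- eyes.camera_params(name): a dict with "mtx" (3x3 intrinsics, pixels), "view" (4x4, takes a point from world to camera coordinates). Camera axes: x right, y up, looking along -z (the intrinsics and any distortion apply to the point x, -y, -z); pixel columns grow to the right and rows downward; lengths in m; the calibration is good to about 2 mm. A picture is of the moment at which its call begins: read the wrist's pose just before it. camera_params takes no time and is no camera call; for the wrist camera it gives the pose at the moment of the call.
- ctrl.close_job(): hands the job in; it is judged then, once.
Trained networks look in the newest picture that a camera, given by its name, has taken for a name from the list of things; names that differ only in an ending like _2 or _b are one class to them, and where a whole thing is asked for, a point or a joint stands for the part that bears it (a point fixed in the world has none). Each returns a list of dicts, best first, with "confidence" (0 to 1); they miss things now and then, are a little off and sometimes report something else, mostly with a low value. They report only what shows in the picture. A call takes as long as a camera call. They do not tell look-alikes from the thing itself.
- eyes.cut_out(camera, query): "pixels" (420x560 bool, what is visible of it) and "extent" ([centre column, centre row, width, height] in pixels, round what is visible of it).
The state is a dict: "time": time; "q": joint angles; "qvel": joint speeds; "joint_torque": joint torques, N m; "position": TCP position; "eef_rot": TCP orientation; "force": force on the tool from outside, world axes, zero at the start; "wrist_torque": the same for the moment, N m; "finger_gap": finger opening in m; "finger_force": force on a finger pad.
Only numpy, scipy, OpenCV 4.12 (cv2) and the standard library are available. Lean on these libraries where they do the work, as an engineer would, in place of code of your own. Each camera call takes 0.05 s, during which the arm holds its last target. There are 200 camera calls.

## Working session

There is one attempt and no reset: what is moved stays moved. The work goes in short steps, Python scripts to look and compute and a tool call to move; the robot and the scene stay as the last step left them, time stands still between calls to the robot, and variables do not carry over. Pictures are saved under pics/ and viewed, at most 14 in all, crops included, and the job is handed in when it is done.

Besides the shell and the picture viewer there is one more tool, called after ">>>" as a command line: name --argument value ..., lists and objects as JSON in quotes. send_rows: Moves the arm, as the interface text tells. Its arguments: {"type":"object","properties":{"steps":{"type":"array","items":{"type":"array","items":{"type":"array","items":{"type":"number"}}}}},"required":["steps"]}

```bash
mkdir -p pics; cat > h.py <<'E'
import numpy as np, cv2
from workcell import ctrl, eyes
def snap(c,fn=None):
    P=eyes.camera_params(c); im=eyes.read_camera(c)
    if fn: cv2.imwrite('pics/'+fn,im[:,:,::-1])
    return im,P
def proj(P,X):
    X=np.atleast_2d(X); v=np.array(P['view']); c=X@v[:3,:3].T+v[:3,3]
    p=np.c_[c[:,0],-c[:,1],-c[:,2]]@np.array(P['mtx']).T
    return p[:,:2]/p[:,2:]
def back(P,u,v,z):
    V=np.array(P['view']); R=V[:3,:3]; o=-R.T@V[:3,3]
    d=np.linalg.inv(np.array(P['mtx']))@[u,v,1]; d=R.T@[d[0],-d[1],-d[2]]
    return o+d*(z-o[2])/d[2]
E
python3 - <<'E'
from h import *
a,Pa=snap('scene'); b,Pb=snap('top')
cv2.imwrite('pics/a.png',a[:,:,::-1]); cv2.imwrite('pics/b.png',b[:,:,::-1])
print(Pa,Pb); print([k for k in Pa])
for n in ['red_pot','blue_pot','yellow_pot','red_disc','blue_disc','box','yellow_bottle','green_bottle','brush_jar']:
    for r in eyes.cut_out('top',n)[:4]:
        e=r['extent']; print(n,round(r['confidence'],2),np.round(e),np.round(back(Pb,e[0],e[1],.05)[:2],3), np.round(b[r['pixels']].mean(0)))
E
```

```text
{'mtx': array([[393.68759297,   0.        , 275.83331665],
       [  0.        , 393.68759297, 209.506396  ],
       [  0.        ,   0.        ,   1.        ]]), 'view': array([[ 0.03536925,  0.99928915,  0.01304624, -0.02959463],
       [-0.86589443,  0.0241247 ,  0.49964471,  0.47720894],
       [ 0.49897481, -0.02896872,  0.86613218, -1.18256566],
       [ 0.        ,  0.        ,  0.        ,  1.        ]])} {'mtx': array([[427.65552582,   0.        , 278.67809395],
       [  0.        , 427.65552582, 212.30435038],
       [  0.        ,   0.        ,   1.        ]]), 'view': array([[ 0.01151951, -0.99957471,  0.02679006, -0.01332056],
       [ 0.99062237,  0.01505588,  0.13579634, -0.5678423 ],
       [-0.13614194,  0.02497452,  0.9903745 , -0.88562439],
       [ 0.        ,  0.        ,  0.        ,  1.        ]])}
['mtx', 'view']
red_pot 0.74 [273. 200.  19.  23.] [0.593 0.008] [153. 101. 103.]
blue_pot 0.83 [265. 304.  16.  22.] [0.375 0.021] [ 55. 139.  73.]
blue_pot 0.75 [203. 278.  19.  18.] [0.426 0.15 ] [ 42. 141. 137.]
blue_pot 0.6 [218. 238.  22.  18.] [0.509 0.122] [ 45. 140. 136.]
blue_pot 0.58 [250. 268.  23.  25.] [0.449 0.052] [109. 121. 170.]
yellow_pot 0.92 [328. 206.  22.  21.] [ 0.581 -0.111] [154. 155. 100.]
red_disc 0.67 [426. 221.  33.  36.] [ 0.553 -0.323] [175.  40.  47.]
blue_disc 0.63 [425. 263.  28.  33.] [ 0.462 -0.317] [ 29.  55. 168.]
blue_disc 0.47 [427. 219.  32.  32.] [ 0.557 -0.324] [174.  41.  47.]
box 0.63 [120. 241. 104. 109.] [0.501 0.327] [162. 166.  43.]
yellow_bottle 0.81 [227. 190.  23.  31.] [0.614 0.107] [126. 106.  30.]
yellow_bottle 0.69 [327. 206.  26.  25.] [ 0.582 -0.109] [152. 154. 100.]
green_bottle 0.84 [309. 269.  23.  20.] [ 0.446 -0.071] [77. 97. 84.]
brush_jar 0.83 [312. 109.  41.  66.] [ 0.799 -0.077] [79. 82. 83.]
```

View pics/a.png

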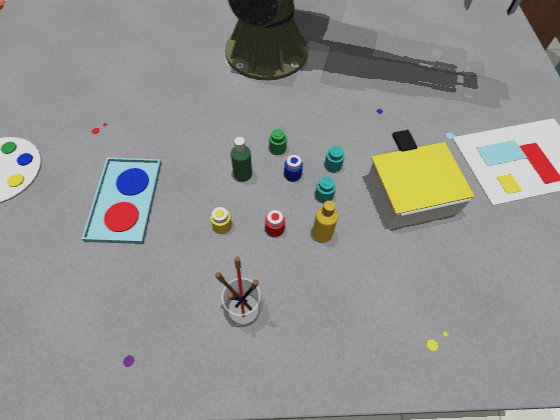

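View pics/b.png

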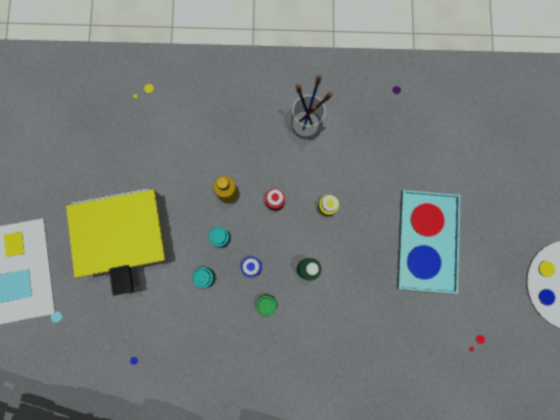

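The scene view shows the overall layout. In the top view, the pot caps are at red (275,199), blue (251,267) and yellow (329,205). The discs are at red (427,219) and blue (424,262), the lid is around (116,233), and its tab is at (122,280). The turquoise pots (219,237) and (203,278) and the green pot (267,305) are look-alikes.

```bash
python3 - <<'E'
from h import *
from scipy.optimize import least_squares
b=cv2.imread('pics/b.png')[:,:,::-1]; a=cv2.imread('pics/a.png')[:,:,::-1]
Pa=eyes.camera_params('scene');Pb=eyes.camera_params('top')
def col(im,k):
    h=cv2.cvtColor(im,cv2.COLOR_RGB2HSV).astype(int); H,S,V=h[...,0],h[...,1],h[...,2]
    m={'r':((H<8)|(H>172))&(S>150)&(V>80),'b':(H>110)&(H<130)&(S>150)&(V>70),'y':(H>24)&(H<35)&(S>130)&(V>110),'k':(V<25)}[k]
    return m
def blobs(im,k,box,amin=3):
    m=np.zeros(im.shape[:2],np.uint8); x0,x1,y0,y1=box; m[y0:y1,x0:x1]=col(im,k)[y0:y1,x0:x1]
    n,l,s,c=cv2.connectedComponentsWithStats(m); return [(s[i,4],np.round(c[i],1)) for i in range(1,n) if s[i,4]>=amin],l
def white(im,box):
    m=np.zeros(im.shape[:2],np.uint8);x0,x1,y0,y1=box
    s=im[y0:y1,x0:x1].astype(int); m[y0:y1,x0:x1]=(s.min(2)>140)
    c,r=cv2.minEnclosingCircle(cv2.findNonZero(m)); return c,r
for n,bx,ba in [('red',(262,288,186,212),(262,290,208,238)),('blue',(238,264,254,280),(282,305,152,184)),('yel',(316,342,192,218),(208,234,205,235))]:
    c,r=white(b,bx); c2,r2=white(a,ba); print(n,np.round(c),round(r,1),back(Pb,*c,.056).round(4),'scene',np.round(c2),round(r2,1),back(Pa,*c2,.056).round(4))
for n,k,bx,ba in [('red disc','r',(405,455,195,242),(95,150,192,240)),('blue disc','b',(400,450,240,285),(105,160,160,200))]:
    for im,P,q in ((b,Pb,bx),(a,Pa,ba)):
        B,_=blobs(im,k,q,50); print(n,[(s,back(P,*c,.009).round(4)) for s,c in B])
for im,P,q in ((b,Pb,(50,180,170,290)),(a,Pa,(360,480,130,215))):
    B,l=blobs(im,'y',q,500); i=[j for j in range(1,l.max()+1) if (l==j).sum()>500][0]
    R=cv2.minAreaRect(cv2.findNonZero((l==i).astype(np.uint8))); h=cv2.convexHull(cv2.findNonZero((l==i).astype(np.uint8)))
    ap=cv2.approxPolyDP(h,6,True)[:,0]; print('lid',[back(P,*p,.076).round(3)[:2] for p in ap])
for im,P,q in ((b,Pb,(105,140,262,300)),(a,Pa,(390,420,128,152))):
    B,l=blobs(im,'k',q,60); print('tab',[(s,c,back(P,*c,.079).round(3)) for s,c in B])
s=ctrl.sense();print(s['eef_rot'],s['position'],s['time'])
for n,e,z in (('ybot',(222,184),.125),('gbot',(313,268),.125),('jar',(308,118),.09)): print(n,back(Pb,*e,z).round(3))
E
```

```text
red [275. 197.] 7.4 [0.5985 0.0035 0.056 ] scene [276. 222.] 19.8 [0.6151 0.0064 0.056 ]
blue [250. 266.] 7.7 [0.4515 0.0522 0.056 ] scene [293. 168.] 19.0 [0.4741 0.0513 0.056 ]
yel [330. 203.] 7.4 [ 0.5873 -0.1142  0.056 ] scene [220. 220.] 19.1 [ 0.6047 -0.1091  0.056 ]
red disc [(np.int32(810), array([ 0.5611, -0.3409,  0.009 ]))]
red disc [(np.int32(774), array([ 0.565, -0.338,  0.009]))]
blue disc [(np.int32(865), array([ 0.466 , -0.3297,  0.009 ]))]
blue disc [(np.int32(675), array([ 0.4702, -0.3274,  0.009 ]))]
lid [array([0.464, 0.227]), array([0.428, 0.403]), array([0.567, 0.431]), array([0.606, 0.256])]
lid [array([0.571, 0.432]), array([0.608, 0.258]), array([0.461, 0.231]), array([0.425, 0.405])]
tab []
tab []
[[-9.74834486e-01  2.22929863e-01 -8.97725265e-06]
 [ 2.22929863e-01  9.74834486e-01 -1.27005350e-05]
 [ 5.92000694e-06 -1.43822172e-05 -1.00000000e+00]] [0.12261372 0.53614393 0.22444772] 0.55
ybot [0.611 0.109 0.125]
gbot [ 0.449 -0.071  0.125]
jar [ 0.763 -0.064  0.09 ]
```

>>> send_rows --steps '[[[0,0,-0.075,26,-29,0,70],[0,0,-0.075,26,-29,0,70],[0,0,-0.075,26,-29,0,70],[0,0,-0.075,26,-29,0,70],[0,0,-0.075,26,-29,0,70],[0,0,-0.075,26,-29,0,70],[0,0,-0.075,26,-29,0,70],[0,0,-0.075,26,-29,0,70],[0,0,-0.075,26,-29,0,70],[0,0,-0.075,26,-29,0,70],[0,0,-0.075,26,-29,0,70],[0,0,-0.075,26,-29,0,70],[0,0,-0.075,26,-29,0,70],[0,0,-0.075,26,-29,0,70],[0,0,-0.075,26,-29,0,70],[0,0,-0.075,26,-29,0,70],[0,0,-0.075,26,-29,0,70],[0,0,-0.075,26,-29,0,70],[0,0,0,0,0,0,70]]]'

```text
time: 2.45
position: [0.5923, 0.011, 0.2236]
eef_rot: [[0.01, 1.0, -0.0], [1.0, -0.01, -0.0], [-0.0, -0.0, -1.0]]
force: [-1.1, 0.3, -0.3]
finger_gap: 0.07
finger_force: 0.0
```

```bash
python3 - <<'E'
from h import *
im,P=snap('wrist','w1.png'); s=ctrl.sense(); print(s['position'],s['eef_rot'].round(3) if hasattr(s['eef_rot'],'round') else s['eef_rot'])
for X in ([.5985,.0035,.056],[.4515,.0522,.056],[.5873,-.1142,.056]): print(proj(P,X).round(0))
E
```

```text
[0.59116439 0.01266063 0.2236951 ] [[ 0.006  1.    -0.001]
 [ 1.    -0.006  0.   ]
 [-0.    -0.001 -1.   ]]
[[287. 207.]]
[[145. 163.]]
[[278. 304.]]
```

View pics/w1.png

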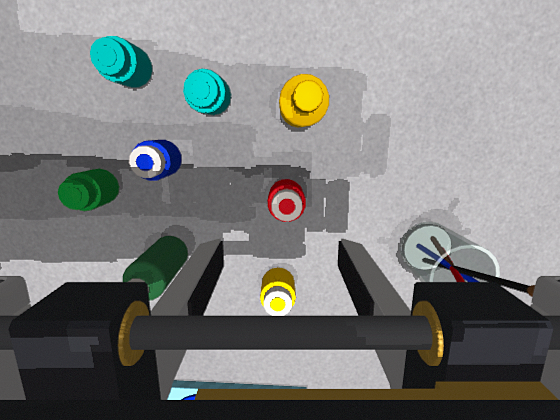

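The wrist view shows the red cap at (287,207), blue at (145,162) and yellow at (278,303). These match the projected positions to about 1 px, so I'll grasp red now.

>>> send_rows --steps '[[[0,0,0,7,-9,-34,70],[0,0,0,0,0,-45,70],[0,0,0,0,0,-45,70],[0,0,0,0,0,-30,70],[0,0,0,0,0,-20,70],[0,0,0,0,0,-10,70],[0,0,0,0,0,0,30],[0,0,0,0,0,0,30],[0,0,0,0,0,0,30],[0,0,0,0,0,0,30],[0,0,0,0,0,0,30],[0,0,0,0,0,0,30]]]'

```text
time: 3.7
position: [0.5982, 0.0052, 0.0417]
eef_rot: [[0.004, 1.0, 0.002], [1.0, -0.004, 0.0], [0.0, 0.002, -1.0]]
force: [-0.8, 0.5, 6.7]
finger_gap: 0.0432
finger_force: 30.0
```

>>> send_rows --steps '[[[0,0,0,0,0,15,30],[0,0,0,0,0,35,30],[0,0,0,0,0,45,30],[0,0,0,0,0,45,30],[0,0,0,0,0,30,30],[0,0,0,-2,-24,0,30],[0,0,0,-4,-40,0,30],[0,0,0,-4,-40,0,30],[0,0,0,-4,-40,0,30],[0,0,0,-4,-40,0,30],[0,0,0,-4,-40,0,30],[0,0,0,-4,-40,0,30],[0,0,0,-4,-40,0,30],[0,0,0,-4,-25,0,30],[0,0,0,-2,-15,0,30],[0,0,0,0,0,0,30],[0,0,0,0,0,0,30]]]'

```text
time: 5.4
position: [0.5618, -0.3379, 0.2108]
eef_rot: [[0.004, 1.0, 0.0], [1.0, -0.004, 0.0], [0.0, 0.0, -1.0]]
force: [-0.1, 0.7, -1.0]
finger_gap: 0.0434
finger_force: 30.0
```

```bash
python3 - <<'E'
from h import *
im,P=snap('wrist','w2.png'); s=ctrl.sense(); print(s['position'],s['finger_gap'],s['force'])
for X in ([.5625,-.3395,.009],[.468,-.3285,.009]): print(proj(P,X).round(0))
E
```

```text
[ 0.56196674 -0.33754769  0.21077263] 0.043023216981580285 [ 0.03850189 -0.16454054 -0.33212139]
[[281. 195.]]
[[200. 186.]]
```

View pics/w2.png

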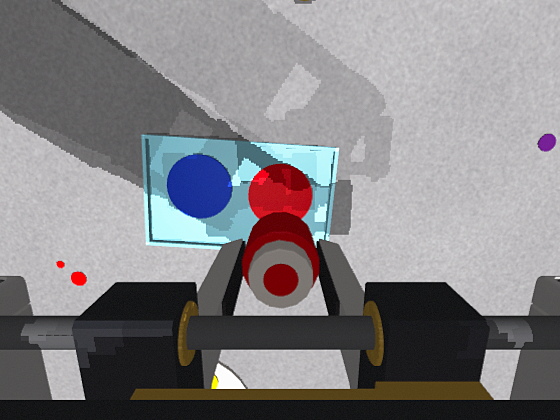

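The wrist view shows the red pot held upright. The red disc is at (281,195) and the blue disc at (200,186), as predicted. Lowering now.

>>> send_rows --steps '[[[0,0,0,0,-2,-25,30],[0,0,0,0,0,-45,30],[0,0,0,0,0,-40,30],[0,0,0,0,0,-25,30],[0,0,0,0,0,-15,30],[0,0,0,0,0,-7,30],[0,0,0,0,0,-3,30],[0,0,0,0,0,0,30],[0,0,0,0,0,0,70],[0,0,0,0,0,0,70],[0,0,0,0,0,0,70],[0,0,0,0,0,0,70]]]'

```text
time: 6.65
position: [0.5617, -0.341, 0.0508]
eef_rot: [[0.004, 1.0, 0.0], [1.0, -0.004, -0.0], [-0.0, 0.0, -1.0]]
force: [-0.9, 0.4, 0.1]
finger_gap: 0.0693
finger_force: 0.0
```

>>> send_rows --steps '[[[0,0,0,0,0,20,70],[0,0,0,0,0,45,70],[0,0,0,0,0,45,66],[0,0,0,0,0,40,66],[0,0,0,-4,18,10,66],[0,0,0,-10,36,0,66],[0,0,0,-10,36,0,66],[0,0,0,-10,36,0,66],[0,0,0,-10,36,0,66],[0,0,0,-10,36,0,66],[0,0,0,-10,36,0,66],[0,0,0,-10,36,0,66],[0,0,0,-10,36,0,66],[0,0,0,-10,36,0,66],[0,0,0,-10,36,0,66],[0,0,0,-6,15,0,66],[0,0,0,0,0,0,66],[0,0,0,0,0,0,66]]]'

```text
time: 8.45
position: [0.4518, 0.0519, 0.2107]
eef_rot: [[0.003, 1.0, 0.001], [1.0, -0.003, -0.0], [-0.0, 0.001, -1.0]]
force: [-0.3, 0.1, 0.0]
finger_gap: 0.0661
finger_force: 0.0
```

>>> send_rows --steps '[[[0,0,0,0,0,-25,66],[0,0,0,0,0,-45,66],[0,0,0,0,0,-45,66],[0,0,0,0,0,-30,66],[0,0,0,0,0,-15,66],[0,0,0,0,0,-10,66],[0,0,0,0,0,0,30],[0,0,0,0,0,0,30],[0,0,0,0,0,0,30],[0,0,0,0,0,0,30],[0,0,0,0,0,0,30]]]'

```text
time: 9.55
position: [0.4522, 0.0521, 0.0413]
eef_rot: [[0.004, 1.0, 0.002], [1.0, -0.004, -0.0], [-0.0, 0.002, -1.0]]
force: [-1.2, -1.6, 8.1]
finger_gap: 0.0431
finger_force: 30.0
```

>>> send_rows --steps '[[[0,0,0,0,0,15,30],[0,0,0,0,0,35,30],[0,0,0,0,0,45,30],[0,0,0,0,0,45,30],[0,0,0,0,0,30,30],[0,0,0,1,-21,0,30],[0,0,0,2,-40,0,30],[0,0,0,2,-40,0,30],[0,0,0,2,-40,0,30],[0,0,0,2,-40,0,30],[0,0,0,2,-40,0,30],[0,0,0,2,-40,0,30],[0,0,0,2,-40,0,30],[0,0,0,2,-40,0,30],[0,0,0,1,-25,0,30],[0,0,0,0,-15,0,30],[0,0,0,0,0,0,30],[0,0,0,0,0,0,30]]]'

```text
time: 11.35
position: [0.4696, -0.3279, 0.2104]
eef_rot: [[0.004, 1.0, -0.0], [1.0, -0.004, 0.0], [0.0, -0.0, -1.0]]
force: [0.4, 0.3, -1.7]
finger_gap: 0.0432
finger_force: 30.0
```

>>> send_rows --steps '[[[0,0,0,-1,0,-25,30],[0,0,0,0,0,-45,30],[0,0,0,0,0,-40,30],[0,0,0,0,0,-25,30],[0,0,0,0,0,-15,30],[0,0,0,0,0,-7,30],[0,0,0,0,0,-3,30],[0,0,0,0,0,0,30],[0,0,0,0,0,0,66],[0,0,0,0,0,0,66],[0,0,0,0,0,0,66],[0,0,0,0,0,0,66],[0,0,0,0,0,20,66],[0,0,0,0,0,45,66],[0,0,0,0,0,45,66],[0,0,0,0,0,50,66],[0,0,0,0,0,0,66]]]'

```text
time: 13.05
position: [0.4703, -0.3301, 0.2175]
eef_rot: [[0.004, 1.0, 0.008], [1.0, -0.004, -0.007], [-0.007, 0.008, -1.0]]
force: [0.8, -0.5, -0.3]
finger_gap: 0.0657
finger_force: 0.0
```

```bash
python3 - <<'E'
from h import *
im,P=snap('wrist'); im2,P2=snap('top'); cv2.imwrite('pics/c.png',np.hstack([im[:,:,::-1][::1,100:460],im2[100:,:,::-1][:,110:490].copy() if 0 else cv2.resize(im2[150:310,380:480,::-1],(262,420))]))
s=ctrl.sense(); print(s['position'],s['time'])
E
```

```text
[ 0.46875339 -0.32900721  0.21124972] 13.15
```

View pics/c.png

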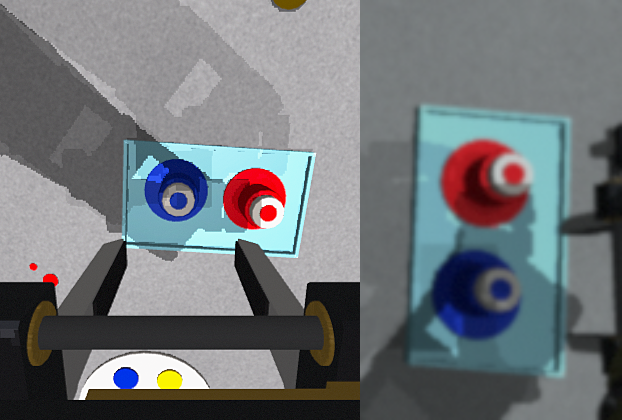

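Both pots stand on their discs, with caps at wrist pixels (368,213) and (278,200). I'll check that numerically, then go to the tab.

```bash
python3 - <<'E'
from h import *
P=eyes.camera_params('wrist')
print(back(P,368,213,.065),back(P,278,200,.065), proj(P,[[.5625,-.3395,.009],[.468,-.3285,.009]]))
print(ctrl.sense()['position'],ctrl.sense()['q'])
E
```

```text
[ 0.55740099 -0.33832115  0.065     ] [ 0.46627693 -0.3244109   0.065     ] [[359.36794848 201.73531679]
 [279.7286946  192.99093412]]
[ 0.46875339 -0.32900721  0.21124972] [-6.75927015e-01  3.59808803e-01  1.47284359e+00 -2.32762048e-05
  1.30693360e+00 -6.71870708e-01]
```

>>> send_rows --steps '[[[0,0,0.05,-2,20,5,70],[0,0,0.11,-3,40,0,70],[0,0,0.11,-3,40,0,70],[0,0,0.11,-3,40,0,70],[0,0,0.11,-3,40,0,70],[0,0,0.11,-3,40,0,70],[0,0,0.11,-3,40,0,70],[0,0,0.11,-3,40,0,70],[0,0,0.11,-3,40,0,70],[0,0,0.11,-3,40,0,70],[0,0,0.11,-3,40,0,70],[0,0,0.11,-3,40,0,70],[0,0,0.11,-3,40,0,70],[0,0,0.11,-3,40,0,70],[0,0,0.11,-3,40,0,70],[0,0,0.11,-4,39,0,70],[0,0,0.07,-4,20,0,70],[0,0,0,0,0,0,70],[0,0,0,0,0,0,70]]]'

```text
time: 15.05
position: [0.4163, 0.3096, 0.2141]
eef_rot: [[-0.981, -0.193, -0.002], [-0.193, 0.981, -0.001], [0.002, -0.001, -1.0]]
force: [0.3, -0.6, 0.5]
finger_gap: 0.07
finger_force: 0.0
```

```bash
python3 - <<'E'
from h import *
im,P=snap('wrist','w3.png'); s=ctrl.sense(); print(s['position'],s['eef_rot'])
u=np.array([.980,.199,0]);v=np.array([-.199,.98,0]);h=np.array([.588,.344,.069])
for d in (150,175,200):
  for w in (-20,0,20): print(d,w,proj(P,h-u*d/1e3+v*w/1e3+[0,0,.010]).round(0))
E
```

```text
[0.41652448 0.30923384 0.21453014] [[-9.81394689e-01 -1.91996603e-01 -1.33025457e-03]
 [-1.91995240e-01  9.81395254e-01 -1.08751883e-03]
 [ 1.51430544e-03 -8.11882658e-04 -9.99998524e-01]]
150 -20 [[260. 233.]]
150 0 [[280. 233.]]
150 20 [[300. 233.]]
175 -20 [[259. 208.]]
175 0 [[280. 208.]]
175 20 [[300. 208.]]
200 -20 [[259. 183.]]
200 0 [[280. 183.]]
200 20 [[301. 183.]]
```

View pics/w3.png

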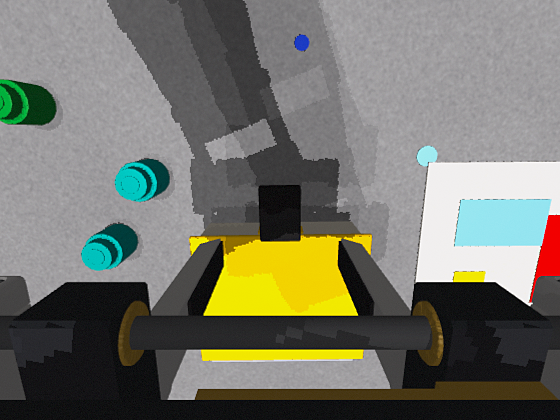

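The wrist view shows the black tab spanning columns 260–300 and rows 185–240, centred between the fingers. Descending and pinching it.

>>> send_rows --steps '[[[0,0,0,0,0,-25,70],[0,0,0,1,0,-45,70],[0,0,0,0,0,-40,70],[0,0,0,0,0,-21,70],[0,0,0,0,0,-10,70],[0,0,0,0,0,0,30],[0,0,0,0,0,0,30],[0,0,0,0,0,0,30],[0,0,0,0,0,0,30],[0,0,0,0,0,0,30]]]'

```text
time: 16.1
position: [0.4182, 0.3093, 0.0751]
eef_rot: [[-0.981, -0.194, 0.001], [-0.194, 0.981, -0.001], [-0.001, -0.002, -1.0]]
force: [2.5, -10.1, 1.3]
finger_gap: 0.0395
finger_force: 30.0
```

```bash
python3 - <<'E'
import numpy as np
# arc: grip at r from hinge, z offset +.004 ; tool stays down
r=np.hypot(.173,.004); a0=np.arctan2(.004,.173)
A=np.r_[0:100:17j]; T=np.radians(A)+a0
s=-r*np.cos(T)*1e3; z=r*np.sin(T)*1e3
for k in range(16):
    ds=s[k+1]-s[k]; print(A[k+1].round(0),(ds*.98).round(1),(ds*.199).round(1),(z[k+1]-z[k]).round(1))
E
```

```text
6.0 1.4 0.3 18.8
12.0 3.4 0.7 18.5
19.0 5.4 1.1 18.0
25.0 7.3 1.5 17.3
31.0 9.1 1.8 16.4
38.0 10.8 2.2 15.3
44.0 12.4 2.5 14.0
50.0 13.8 2.8 12.6
56.0 15.0 3.1 11.0
62.0 16.1 3.3 9.2
69.0 17.0 3.5 7.4
75.0 17.7 3.6 5.5
81.0 18.2 3.7 3.5
88.0 18.4 3.7 1.4
94.0 18.5 3.8 -0.6
100.0 18.3 3.7 -2.7
```

>>> send_rows --steps '[[[0,0,0,1,0,19,30],[0,0,0,3,1,18,30],[0,0,0,5,1,18,30],[0,0,0,7,1,17,30],[0,0,0,9,2,16,30],[0,0,0,11,2,15,30],[0,0,0,12,3,14,30],[0,0,0,14,3,13,30],[0,0,0,0,0,0,30]]]'

```text
time: 17.0
position: [0.4811, 0.3225, 0.2059]
eef_rot: [[-0.981, -0.193, 0.002], [-0.193, 0.981, -0.001], [-0.002, -0.001, -1.0]]
force: [-0.2, -7.2, 3.6]
finger_gap: 0.0397
finger_force: 30.0
```

```bash
python3 - <<'E'
from h import *
im,P=snap('wrist'); im2,P2=snap('scene'); cv2.imwrite('pics/d.png',np.hstack([im[:,100:460,::-1],cv2.resize(im2[40:260,340:560,::-1],(420,420))]))
s=ctrl.sense(); print(s['position'],s['force'])
E
```

```text
[0.48032272 0.32238365 0.20525857] [ 2.70672963 -7.05493489  1.78948661]
```

View pics/d.png

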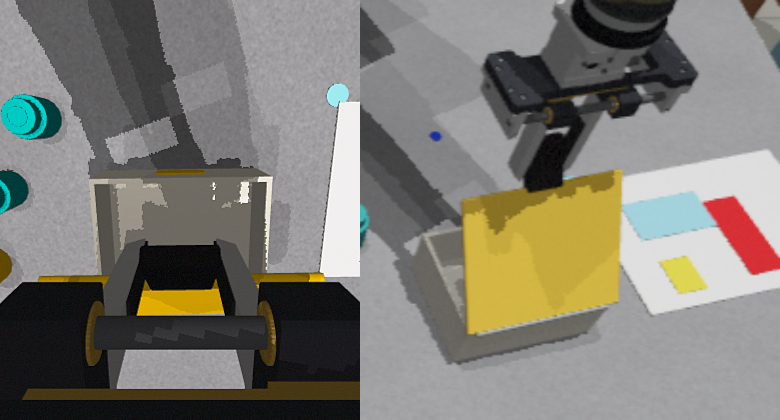

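The lid is rising with the tab held between the fingers, at about 50° open. Continuing along the arc.

>>> send_rows --steps '[[[0,0,0,15,3,11,30],[0,0,0,16,3,9,30],[0,0,0,17,3,7,30],[0,0,0,18,4,6,30],[0,0,0,18,4,4,30],[0,0,0,18,4,1,30],[0,0,0,18,4,0,30],[0,0,0,14,3,-2,30],[0,0,0,0,0,0,30],[0,0,0,0,0,0,30]]]'

```text
time: 18.1
position: [0.6147, 0.3503, 0.242]
eef_rot: [[-0.981, -0.193, 0.003], [-0.193, 0.981, 0.0], [-0.003, -0.001, -1.0]]
force: [3.6, -6.0, 4.8]
finger_gap: 0.0368
finger_force: 40.1
```

>>> send_rows --steps '[[[0,0,0,0,0,0,70],[0,0,0,0,0,0,70],[0,0,0,0,0,0,70],[0,0,0,0,0,20,70],[0,0,0,0,0,30,70],[0,0,0,0,0,30,70],[0,0,0,-20,0,10,70],[0,0,0,-40,-10,0,70],[0,0,0,-40,-20,0,70],[0,0,0,-20,-30,0,70],[0,0,0,0,0,0,70]]]'

```text
time: 19.2
position: [0.4915, 0.2894, 0.3317]
eef_rot: [[-0.981, -0.194, 0.001], [-0.194, 0.981, 0.0], [-0.001, 0.0, -1.0]]
force: [0.8, 1.4, 0.9]
finger_gap: 0.0699
finger_force: 0.0
```

```bash
python3 - <<'E'
from h import *
im,P=snap('top'); im2,P2=snap('scene'); cv2.imwrite('pics/e.png',np.hstack([im[100:400,40:340,::-1],im2[40:340,260:560,::-1]]))
s=ctrl.sense(); print(s['position'],s['force'],s['time'],s['q'])
E
```

```text
[0.49347431 0.29115072 0.33124946] [-0.10993269 -0.54751889  0.4824583 ] 19.3 [ 4.69056435e-01  2.97279960e-01  1.28024244e+00  1.29327261e-04
  1.56280565e+00 -1.29676661e+00]
```

View pics/e.png

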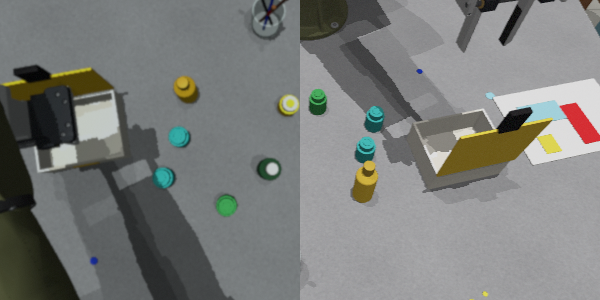

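The lid stands just past upright and the box is open. Going for the yellow pot with the same wrist angle.

>>> send_rows --steps '[[[0,0,0,4,-20,0,70],[0,0,0,9,-40,-10,70],[0,0,0,9,-40,-10,70],[0,0,0,9,-40,-10,70],[0,0,0,9,-40,-10,70],[0,0,0,9,-40,-10,70],[0,0,0,9,-40,-10,70],[0,0,0,9,-40,-10,70],[0,0,0,9,-40,-15,70],[0,0,0,9,-40,-20,70],[0,0,0,9,-25,-20,70],[0,0,0,0,0,-10,70],[0,0,0,0,0,0,70],[0,0,0,0,0,0,70]]]'

```text
time: 20.7
position: [0.5881, -0.1129, 0.1958]
eef_rot: [[-0.981, -0.195, 0.0], [-0.195, 0.981, 0.0], [-0.0, 0.0, -1.0]]
force: [0.0, -0.9, 1.1]
finger_gap: 0.07
finger_force: 0.0
```

>>> send_rows --steps '[[[0,0,0,-1,-1,-25,70],[0,0,0,0,0,-45,70],[0,0,0,0,0,-45,70],[0,0,0,0,0,-25,70],[0,0,0,0,0,-15,70],[0,0,0,0,0,0,30],[0,0,0,0,0,0,30],[0,0,0,0,0,0,30],[0,0,0,0,0,0,30],[0,0,0,0,0,0,30],[0,0,0,0,0,0,30]]]'

```text
time: 21.8
position: [0.5874, -0.1149, 0.042]
eef_rot: [[-0.981, -0.194, 0.002], [-0.194, 0.981, -0.0], [-0.002, -0.001, -1.0]]
force: [-1.2, 1.9, 7.7]
finger_gap: 0.0431
finger_force: 30.0
```

>>> send_rows --steps '[[[0,0,0,0,0,15,30],[0,0,0,0,0,35,30],[0,0,0,0,0,45,30],[0,0,0,0,0,45,30],[0,0,0,0,0,35,30],[0,0,0,-10,20,0,30],[0,0,0,-14,40,0,30],[0,0,0,-14,40,0,30],[0,0,0,-14,40,0,30],[0,0,0,-14,40,0,30],[0,0,0,-11,40,0,30],[0,0,0,-10,40,0,30],[0,0,0,0,40,0,30],[0,0,0,0,40,0,30],[0,0,0,0,40,0,30],[0,0,0,0,38,0,30],[0,0,0,0,23,0,30],[0,0,0,0,0,0,30],[0,0,0,0,0,0,30]]]'

```text
time: 23.7
position: [0.4995, 0.3258, 0.2161]
eef_rot: [[-0.981, -0.195, 0.0], [-0.195, 0.981, -0.0], [-0.0, -0.0, -1.0]]
force: [-0.2, -0.1, -0.3]
finger_gap: 0.0435
finger_force: 30.0
```

```bash
python3 - <<'E'
from h import *
im,P=snap('wrist'); im2,P2=snap('scene'); cv2.imwrite('pics/f.png',np.hstack([im[:,100:460,::-1],cv2.resize(im2[40:260,340:560,::-1],(420,420))]))
s=ctrl.sense(); print(s['position'],s['force'])
E
```

```text
[0.49975708 0.3251118  0.21606476] [-0.14547563  1.09814534  0.08244814]
```

View pics/f.png

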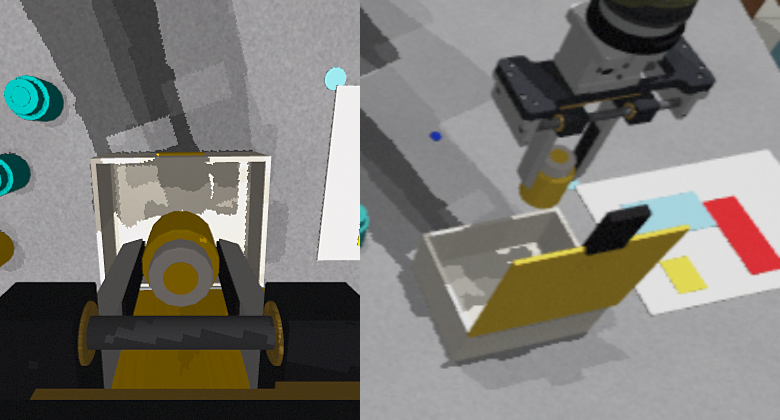

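The yellow pot is upright above the box, centred over the opening, and the lid stays open. Lowering it in.

>>> send_rows --steps '[[[0,0,0,0,0,-25,30],[0,0,0,0,0,-45,30],[0,0,0,0,0,-40,30],[0,0,0,0,0,-30,30],[0,0,0,0,0,-16,30],[0,0,0,0,0,-8,30],[0,0,0,0,0,-4,30],[0,0,0,0,0,0,30],[0,0,0,0,0,0,66],[0,0,0,0,0,0,66],[0,0,0,0,0,0,66],[0,0,0,0,0,0,66],[0,0,0,0,0,20,66],[0,0,0,0,0,45,66],[0,0,0,0,0,45,66],[0,0,0,0,0,45,66],[0,0,0,-10,0,50,66],[0,0,0,-10,0,50,66],[0,0,0,0,0,30,66],[0,0,0,0,0,0,66]]]'

```text
time: 25.8
position: [0.4804, 0.3266, 0.3356]
eef_rot: [[-0.981, -0.194, 0.007], [-0.194, 0.981, 0.004], [-0.007, 0.003, -1.0]]
force: [0.1, -0.4, -0.2]
finger_gap: 0.0657
finger_force: 0.0
```

```bash
python3 - <<'E'
from h import *
im,P=snap('wrist'); im2,P2=snap('scene'); cv2.imwrite('pics/g.png',np.hstack([im[:,100:460,::-1],cv2.resize(im2[90:230,360:500,::-1],(420,420))]))
s=ctrl.sense(); print(s['position'],s['force'])
u=np.array([.980,.199,0]);v=np.array([-.199,.98,0]);h=np.array([.588,.344,.069])
for d in (90,95,100,105,110):
  t=np.radians(d); X=[h-u*(r*np.cos(t)+.004*np.sin(t)*-1*-1*0)+np.array([0,0,r*np.sin(t)])+v*w for r,w in ((.15,-.091),(.15,.091),(.2,0))]
  p=(proj(P2,X)-[360,90])*3+[360,0]; print(d,p.round(0).tolist(), X[2].round(3))
E
```

```text
[0.47991263 0.32615186 0.33031872] [-0.88539079  0.17499764 -0.54259803]
90 [[530.0, 244.0], [806.0, 189.0], [708.0, 162.0]] [0.588 0.344 0.269]
95 [[538.0, 262.0], [816.0, 206.0], [722.0, 187.0]] [0.605 0.347 0.268]
100 [[546.0, 281.0], [826.0, 225.0], [735.0, 214.0]] [0.622 0.351 0.266]
105 [[554.0, 302.0], [835.0, 244.0], [747.0, 242.0]] [0.639 0.354 0.262]
110 [[561.0, 324.0], [842.0, 265.0], [758.0, 272.0]] [0.655 0.358 0.257]
```

View pics/g.png

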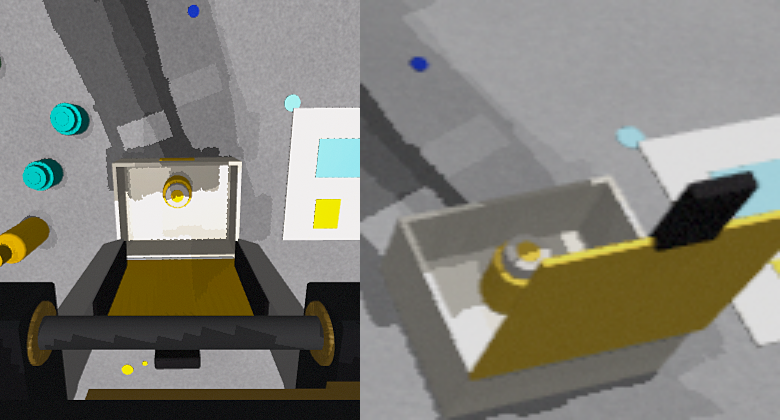

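The yellow pot stands upright in the box at (177,192) in the wrist view. The lid is at about 97°. Regrasping the tab from above and closing along the reversed arc.

>>> send_rows --steps '[[[0,0,0,20,4,0,70],[0,0,0,40,7,0,70],[0,0,0,40,7,0,70],[0,0,0,25,4,2,70],[0,0,0,10,2,0,70],[0,0,0,0,0,-20,70],[0,0,0,0,0,-30,70],[0,0,0,0,0,-25,70],[0,0,0,0,0,-10,70],[0,0,0,0,0,-5,70],[0,0,0,0,0,0,70]]]'

```text
time: 27.0
position: [0.615, 0.3501, 0.2423]
eef_rot: [[-0.981, -0.194, -0.0], [-0.194, 0.981, -0.0], [0.0, -0.0, -1.0]]
force: [-0.4, -0.3, -0.0]
finger_gap: 0.0699
finger_force: 0.0
```

>>> send_rows --steps '[[[0,0,0,0,0,0,30],[0,0,0,0,0,0,30],[0,0,0,0,0,0,30],[0,0,0,0,0,0,30],[0,0,0,0,0,0,30],[0,0,0,-14,-3,2,30],[0,0,0,-18,-4,0,30],[0,0,0,-18,-4,-1,30],[0,0,0,-18,-4,-4,30],[0,0,0,-18,-4,-6,30],[0,0,0,-17,-3,-7,30],[0,0,0,-16,-3,-9,30],[0,0,0,-15,-3,-11,30],[0,0,0,0,0,0,30]]]'

```text
time: 28.4
position: [0.4797, 0.3219, 0.2059]
eef_rot: [[-0.981, -0.195, -0.001], [-0.195, 0.981, -0.001], [0.002, -0.001, -1.0]]
force: [-0.3, 0.2, -0.0]
finger_gap: 0.03
finger_force: 0.0
```

The grip slipped: the gap is 30 mm with no force. I'll look at the lid.

```bash
python3 - <<'E'
from h import *
im,P=snap('wrist'); im2,P2=snap('scene'); cv2.imwrite('pics/i.png',np.hstack([im[:,100:460,::-1],cv2.resize(im2[40:260,340:560,::-1],(420,420))]))
s=ctrl.sense(); print(s['position'],s['force'])
E
```

```text
[0.48139881 0.32229476 0.2071424 ] [ 0.34775191 -0.55934713 -0.10328379]
```

View pics/i.png

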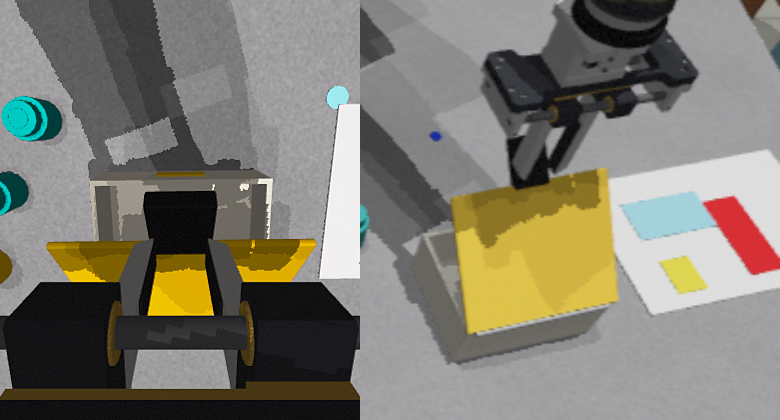

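The lid is at about 45° and the fingers rest on its outer face by the tab. I'll close the fingers and push the lid down along the arc.

>>> send_rows --steps '[[[0,0,0,0,0,0,0],[0,0,0,0,0,0,0],[0,0,0,0,0,0,0],[0,0,0,0,0,0,0],[0,0,0,-12,-2,-10,0],[0,0,0,-12,-2,-11,0],[0,0,0,-8,-2,-13,0],[0,0,0,-8,-2,-14,0],[0,0,0,-5,-1,-15,0],[0,0,0,-5,-1,-15,0],[0,0,0,-3,0,-12,0],[0,0,0,0,0,-10,0],[0,0,0,0,0,-5,0],[0,0,0,0,0,0,0]]]'

```text
time: 29.9
position: [0.428, 0.3121, 0.101]
eef_rot: [[-0.981, -0.194, -0.001], [-0.194, 0.981, -0.0], [0.001, -0.0, -1.0]]
force: [-0.4, 1.0, 0.4]
finger_gap: 0.0005
finger_force: 0.0
```

>>> send_rows --steps '[[[0,0,0,0,0,-3,0],[0,0,0,0,0,-2,0],[0,0,0,0,0,-2,0],[0,0,0,0,0,0,0],[0,0,0,0,0,0,0]]]'

```text
time: 30.4
position: [0.4286, 0.3125, 0.0976]
eef_rot: [[-0.981, -0.194, 0.002], [-0.194, 0.981, 0.001], [-0.002, 0.001, -1.0]]
force: [-13.0, -7.8, 34.3]
finger_gap: 0.0006
finger_force: 17.0
```

>>> send_rows --steps '[[[0,0,0,0,0,10,0],[0,0,0,0,0,40,0],[0,0,0,0,0,50,0],[0,0,0,-20,-40,30,0],[0,0,0,-20,-40,0,0],[0,0,0,0,-40,0,0],[0,0,0,0,-40,0,0],[0,0,0,0,-40,0,0],[0,0,0,0,0,0,0],[0,0,0,0,0,0,0]]]'

```text
time: 31.4
position: [0.3897, 0.1147, 0.2228]
eef_rot: [[-0.981, -0.192, 0.001], [-0.192, 0.981, 0.0], [-0.001, 0.0, -1.0]]
force: [-0.5, 0.5, -0.4]
finger_gap: 0.0007
finger_force: 0.0
```

```bash
python3 - <<'E'
from h import *
im,P=snap('top'); im2,P2=snap('scene'); cv2.imwrite('pics/j.png',np.hstack([im[70:370,60:480,::-1],cv2.resize(im2[110:240,360:490,::-1],(300,300))]))
a=cv2.imread('pics/a.png')[:,:,::-1]; d=np.abs(a.astype(int)-im2).max(2)[140:215,372:472]; print((d>60).sum())
s=ctrl.sense(); print(s['position'],s['force'])
E
```

```text
190
[0.38955116 0.11566868 0.22249871] [-0.32704133  0.48375665 -0.4758285 ]
```

View pics/j.png

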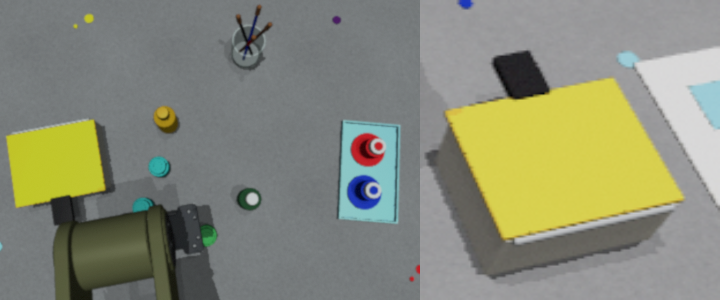

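```bash
python3 - <<'E'
from h import *
a=cv2.imread('pics/a.png')[:,:,::-1]; im=eyes.read_camera('scene')
for i in (a,im):
    h=cv2.cvtColor(i,cv2.COLOR_RGB2HSV); m=cv2.inRange(h,(24,130,110),(35,255,255)); m[:,:360]=0;m[:,475:]=0;m[220:]=0;m[:130]=0
    n,l,s,c=cv2.connectedComponentsWithStats(m); k=1+s[1:,4].argmax(); print(s[k],c[k])
    k2=(i.max(2)<40); k2[:, :385]=0;k2[:,420:]=0;k2[:120]=0;k2[155:]=0; print(k2.sum(),np.argwhere(k2).mean(0))
E
```

```text
[ 372  142  102   71 4669] [421.35446562 177.1934033 ]
288 [140.41319444 403.95833333]
[ 371  144  103   70 4552] [420.89081722 178.02899824]
252 [142.53968254 402.83730159]
```

```bash
python3 -c "
from workcell import ctrl
print(ctrl.close_job())"
```

```text
the job is handed in; nothing more can be done
None
```

I handed the job in at about 31 s: the red and blue pots stand on their discs, the yellow pot is upright in the box, and the lid is pressed shut. The grip on the tab slipped while I was closing the lid, so I pushed it down with closed fingers; the bottles and brush jar look unmoved in the last picture.

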